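Fit the fresh filter cartridge in the water station

ROBOT

A 6-joint arm with a two-finger parallel gripper is mounted at the origin on the work surface. World frame = base frame: x ahead of the robot, y to its left, z up, the work surface at z = 0. Lengths are in mm, angles in rad, forces in N, time in s.
With the tool pointing down it reaches from about 325 to 775 mm from the base axis. Payload 5.5 kg.
Tool frame: the origin (TCP) lies at the very end of the fingers, on their centre line; the grasp point (between the pads) lies 19 mm behind it (grip_depth is the distance from the TCP to the grasp point, in mm); x points along the fingers, y is the direction in which the jaws open and shut, and the axes are right-handed (so a half turn about x gives the same grasp; the last joint's range is limited). The gripper opens to 85 mm and grips with 20 to 120 N. Pads are 22 mm wide; open, the fingers measure 114 mm over their backs; the gripper's body (76 mm by 85 mm) begins 54 mm behind the grasp point. The pads swing forward as they close: fully open they stand 13 mm farther back than shut.
Start: joints at [-1.361, 0.091, 1.231, -0, 1.82, -0.057], TCP at [158.187, -578.786, 231.275] pointing down, gripper open.
Joint ranges: [-2.87, 2.87], [-0.86, 2.18], [0.17, 2.46], [-1.51, 4.65], [0.06, 2.69], [-2.65, 2.65]. Speed limits (rad/s): [2.57, 2.57, 3.01, 3.14, 3.14, 3.14].

INTERFACE

Orientations are given as [roll, pitch, yaw] about the fixed x, y, z axes, in that order (R = Rz(yaw) Ry(pitch) Rx(roll)).
In Python, from workcell import * gives the robot as it stands.
- The arm moves only by the tool carry_out, never from a script. Its argument "plan" is a list of rows, each a list of 7 numbers: the shift along the tool's x, y, z in mm, then the turn, a rotation vector about the tool's x, y, z in rad, then the gripper command: -1 is shut, 1 is fully open, values between are in proportion. A call has 1 to 5 rows; each row is the pose to reach, as a shift and turn from the pose commanded when the call began, along the tool's axes at that moment; what a row does not reach only later rows make up. A row lasts 1/12 s, in which the tool goes at most 41.7 mm and 7.16 degrees, less where a joint would pass 70% of its speed; a pose out of reach is approached as far as the arm can. A call with a gripper value outside its range is refused whole. The fingers move at their own pace and stop on an object; "force" is the grip in N (left out, the last holds). Time passes only in rows, so rows that repeat a pose let the fingers close. It gives the time, the measured TCP pose, the force and the opening at its end, in the units of the state.
- get_obs(): the state, without advancing time (a new reading comes with each control period).
- snapshot(name): name is "scene" or "top" or "wrist"; returns a dict with "frame" (420x560x3 uint8, blue, green, red), "depth" (420x560 float32, mm along the optical axis (not along the pixel's ray), 0 where there is no reading), "mtx" (3x3 intrinsics, pixels), "k1" (the pictures are not rectified: a ray, as slopes to the right and down, at radius r is drawn at 1 + k1 r^2 times it, then the intrinsics apply), "extrinsics" (4x4, takes a point from camera to world coordinates); the wrist camera has in their place "mount" (4x4, takes a point from camera to tool coordinates, whose origin is the TCP and whose axes are the tool frame's). Camera axes: x right, y down, z forward; pixel columns grow to the right and rows downward; lengths in mm; the calibration is good to about 2 mm. A picture is of the moment at which its call begins: read the wrist's pose just before it.
- job_done(): hands the job in, once; it reports no verdict.
The state is a dict: "t": time; "joint_positions": joint angles; "qvel": joint speeds; "effort": joint torques, N m; "eef_pos": TCP position; "tool_rot": TCP orientation; "wrist_force": force on the tool from outside, world axes, zero at the start; "ft_torque": the same for the moment, N m; "width": finger opening in mm.
Only numpy, scipy, OpenCV 4.12 (cv2) and the standard library are available. Lean on these libraries where they do the work, as an engineer would, in place of code of your own. Each camera call takes 0.05 s, during which the arm holds its last target.

TASK

Fit the fresh water-filter cartridge (white with a blue cap) into the slanted port of the water station: line its two lugs up with the notches marked orange, press it straight in against the spring until it is fully home, then turn it clockwise (seen looking into the port) to the stop, so that its handle fin lines up with the green marks, and let go so that it stays locked. Leave the spent cartridge with the black cap and the other things on the counter where they are.

Things in the scene. Friction and masses are not known exactly. Their poses are not given: they have to be found in the camera images.
- fresh_center (a point): Fresh filter cartridge, loose, about 0.11 kg, upright on the counter. White body, 52 mm diameter up to 40 mm, lowest 5 mm tapered to 44 mm; blue flange, 60 mm diameter, 40 to 46 mm up; blue handle fin on top. Same after a half turn. Point: on its axis, 41 mm above the underside (half-way up); z up along the axis, x along the fin and lugs.
- fresh_fin (a point): Blue handle fin of the fresh cartridge: 46 mm long (x), 14 mm thick (y), from 46 to 82 mm above the underside. Point: on the cartridge's axis, 66 mm above the underside, 25 mm above its centre. Held loosely and swung fast, the cartridge can pivot about the pads: grip firmly, move calmly.
- fresh_lug (a point): One of the fresh cartridge's two blue lugs, at its +x side (the other is opposite, at -x), in line with the fin: 10 mm wide, reaching 35 mm from the axis, from 10 to 18 mm above the underside. Point: 33 mm from the axis, 14 mm above the underside.
- spent_center (a point): Spent cartridge, same shape and sizes, loose, grey with a black cap and fin, standing on the counter; it may stand on either side of the fresh one. To be left alone. Point on its axis 41 mm above its underside.
- port_mouth (a point): Mouth of the round port in the water station (fixed; white slanted head 200 x 230 mm, black foot). Point: on the port's axis at the top of the steel collar (94 mm diameter, 3 mm proud), 150 mm above the counter. z points out along the axis, 30 degrees from vertical, leaning to the low front near the robot; x up the slope, y across. Lip: 58 mm hole, 8 mm thick; below it 76 mm bore.
- notch (a point): One of the lip's two notches for the lugs, 16 mm wide, reaching 38 mm from the axis, 60 degrees anticlockwise (looking into the port) from its x; the other is opposite. Orange mark outside each. Point: 33.5 mm from the axis, level with the mouth. The lugs clear the lip with the underside 27 mm or more below the mouth; it then turns 60 degrees clockwise to a stop, not anticlockwise.
- green_mark (a point): One of two small green marks on the head, on the port's +x and -x sides, 55 mm from its axis: fin and lugs lie along this line when locked. The spring then holds the lugs up against the lip, the underside about 26 mm below the mouth.
- plate (a joint): Spring plate in the port, 52 mm brass disc: 0 at rest (16 mm below the mouth), 0.016 m fully pressed (32 mm below). About 2.6 N to start and 4.6 N at the end. It pushes an unlocked cartridge back out; about 0.010 with it locked.
- mug_mid (a point): Terracotta mug, 80 mm across, 90 mm high, bystander; point at mid height.
- jar_mid (a point): Glass jar with wooden lid, 84 mm across, 110 mm high, bystander; point at mid height.
- tea_mid (a point): Green box of tea, 70 x 130 x 80 mm high, bystander; point at mid height.
- glass_mid (a point): Drinking glass, 70 mm across, 100 mm high, bystander; point at mid height.
- soap_mid (a point): White bottle with blue cap, 68 mm across, 190 mm high, bystander; point at mid height.
- spoon_mid (a point): Spoon lying flat, bystander; point near its middle.
There are look-alikes about, which are no part of the job. Of the things like the part that bears fresh_center, leave any that is turquoise or yellow; of the rest the larger one is meant.

How it is judged (in metres and radians):
On the way, in this order (a step that is already met when the one before it is completed fails the run):
1. the fresh cartridge is pressed home in the port, its lugs past the lip, not yet turned (fin more than 40 degrees from the green marks) (x of fresh_center in the frame of port_mouth between -0.008 and 0.008 m and y of fresh_center in the frame of port_mouth between -0.008 and 0.008 m and angle between the z axis of fresh_center and the z axis of port_mouth, either way round below 0.15 rad and z of fresh_center in the frame of port_mouth below 0.0145 m and angle between the x axis of fresh_center and the x axis of port_mouth, either way round above 0.7 rad), for 0.1 s.
2. it is turned to the locked position, fin within 20 degrees of the green marks (x of fresh_center in the frame of port_mouth between -0.008 and 0.008 m and y of fresh_center in the frame of port_mouth between -0.008 and 0.008 m and angle between the z axis of fresh_center and the z axis of port_mouth, either way round below 0.15 rad and angle between the x axis of fresh_center and the x axis of port_mouth, either way round below 0.35 rad and z of fresh_center in the frame of port_mouth below 0.018 m and value of joint plate above 0.0065 m), for 0.2 s.
At the end, for the whole second after the job is handed in: The fresh cartridge sits locked in the port: its axis within 8 mm and 0.15 rad of the port's, its centre no more than 18 mm out from the mouth, its fin within 0.35 rad of the green marks, the spring plate still pressed in by more than 6.5 mm and at rest (all of step 2 and velocity of joint plate below 0.01 m/s); the robot touches nothing.
It fails at once if the spent cartridge is moved more than 30 mm (distance of spent_center from where it was at the start of the episode above 0.03 m).
It fails at once if another thing on the counter is moved more than 40 mm (distance of any of mug_mid, jar_mid, tea_mid, glass_mid, soap_mid, spoon_mid from where it was at the start of the episode above 0.04 m).
It also fails if it takes over 54 s, if anything falls off the work surface, if the arm or the gripper's body presses on something with over 40 N, if the wrist force passes 120 N, or if a joint passes its speed limit or range.

## Working session

There is one attempt and no reset: what is moved stays moved. The work goes in short steps, Python scripts to look and compute and a tool call to move; the robot and the scene stay as the last step left them, time stands still between calls to the robot, and variables do not carry over. Pictures are saved under pics/ and viewed, and the job is handed in when it is done.

Besides the shell and the picture viewer there is one more tool, called as name(argument=value, ...), one argument or row to a line, values as JSON. carry_out: Moves the arm, as the interface text tells. Its arguments: {"type":"object","properties":{"plan":{"type":"array","items":{"type":"array","items":{"type":"number"}}},"force":{"type":"number"}},"required":["plan"]}

```bash
ls; mkdir -p pics; python3 - <<'E'
from workcell import *
import cv2,numpy as np
o=get_obs();print(o)
for n in ["scene","top"]:
    s=snapshot(n);cv2.imwrite(f"pics/{n}0.png",s["frame"]);np.savez(f"{n}0.npz",**s);print(n,s["mtx"],s["k1"],s["extrinsics"])
E
```

```text
pics
{'t': 0.0, 'joint_positions': array([-1.36067899e+00,  9.18420339e-02,  1.23192057e+00, -5.24377610e-06,
        1.81980331e+00, -5.66833146e-02]), 'qvel': array([-8.90847220e-04, -1.46587150e-04,  5.40180331e-05,  2.14169788e-03,
       -1.02947537e-03,  4.07829354e-04]), 'effort': array([ 1.76368918e-03, -4.58732557e+01, -4.18021595e+01,  2.62126860e-04,
        1.16041530e-02, -2.25535968e-05]), 'eef_pos': array([ 158.13248955, -578.48028635,  230.14136572]), 'tool_rot': array([-1.6249029 ,  1.56882306,  1.78348912]), 'wrist_force': array([0.6364622 , 0.14685367, 0.24765641]), 'ft_torque': array([-0.07364848, -0.08709385, -0.01020544]), 'width': 85.5113169760407}
scene [[405.37669878   0.         273.71750624]
 [  0.         405.37669878 212.80928139]
 [  0.           0.           1.        ]] -0.07941376057019266 [[ 8.47481155e-01  4.66784145e-01 -2.52761258e-01  8.61080141e+02]
 [ 5.30615963e-01 -7.31565598e-01  4.28086996e-01 -5.12073013e+02]
 [ 1.49127816e-02 -4.96914820e-01 -8.67671177e-01  1.24082813e+03]
 [ 0.00000000e+00  0.00000000e+00  0.00000000e+00  1.00000000e+00]]
top [[493.73775243   0.         277.88820101]
 [  0.         493.73775243 204.37659781]
 [  0.           0.           1.        ]] 0.04437622854024455 [[ 2.25050588e-02 -9.93000763e-01  1.15943983e-01  3.64723726e+02]
 [-9.99639003e-01 -2.06483310e-02  1.71904229e-02  5.06554326e+00]
 [-1.46760533e-02 -1.16288999e-01 -9.93106984e-01  1.59719355e+03]
 [ 0.00000000e+00  0.00000000e+00  0.00000000e+00  1.00000000e+00]]
```

View pics/scene0.png

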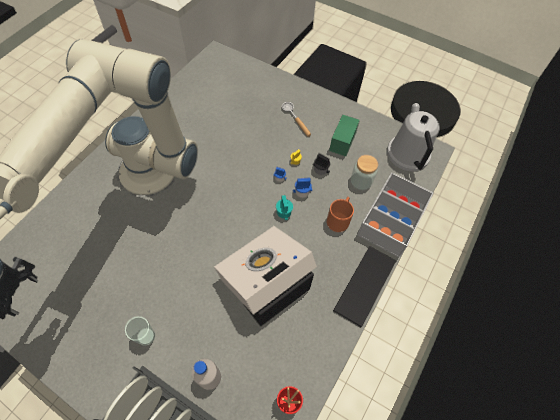

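View pics/top0.png

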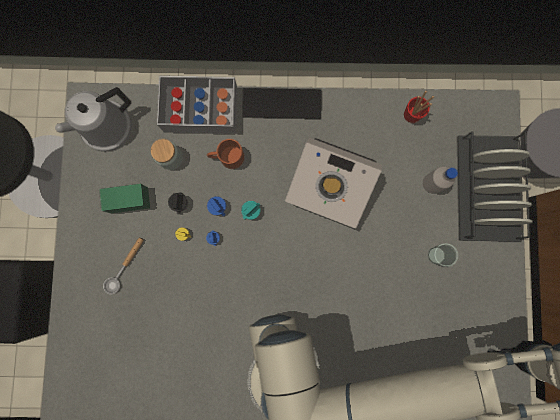

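The scene shows the station, with two blue-capped cartridges in the top view: a large one at (217,206) and a small one at (214,238). The other look-alikes are turquoise at (252,210), yellow at (182,234) and black at (178,202). I'll zoom in and measure.

```bash
cat > h.py <<'E'
import numpy as np,cv2
from scipy.spatial.transform import Rotation as R
def ray(s,u,v):
    K=s["mtx"];k=float(s["k1"])
    d=np.array([(u-K[0,2])/K[0,0],(v-K[1,2])/K[1,1]]);x=d.copy()
    for _ in range(20): x=d/(1+k*(x@x))
    return np.array([x[0],x[1],1.])
def ext(s,T=None):
    return s["extrinsics"] if T is None else T@s["mount"]
def plane(s,u,v,z,T=None):
    E=ext(s,T);r=E[:3,:3]@ray(s,u,v);o=E[:3,3];return o+r*(z-o[2])/r[2]
def dep(s,u,v,T=None):
    E=ext(s,T);return E[:3,:3]@(ray(s,u,v)*s["depth"][int(round(v)),int(round(u))])+E[:3,3]
def proj(s,p,T=None):
    E=ext(s,T);c=E[:3,:3].T@(np.asarray(p)-E[:3,3]);x=c[:2]/c[2];x=x*(1+float(s["k1"])*(x@x))
    K=s["mtx"];return K[0,0]*x[0]+K[0,2],K[1,1]*x[1]+K[1,2]
def cloud(s,T=None):
    h,w=s["depth"].shape;K=s["mtx"];k=float(s["k1"])
    u,v=np.meshgrid(np.arange(w),np.arange(h));a=(u-K[0,2])/K[0,0];b=(v-K[1,2])/K[1,1];x,y=a.copy(),b.copy()
    for _ in range(20):
        f=1+k*(x*x+y*y);x=a/f;y=b/f
    P=np.stack([x,y,np.ones_like(x)],-1)*s["depth"][...,None];E=ext(s,T);return P@E[:3,:3].T+E[:3,3]
def tcp(o):
    T=np.eye(4);T[:3,:3]=R.from_euler('xyz',o["tool_rot"]).as_matrix();T[:3,3]=o["eef_pos"];return T
E
python3 - <<'E'
from h import *
t=dict(np.load("top0.npz"));s=dict(np.load("scene0.npz"))
cv2.imwrite("pics/topz.png",cv2.resize(t["frame"][125:265,150:400],None,fx=3.2,fy=3.2,interpolation=cv2.INTER_CUBIC))
cv2.imwrite("pics/scz.png",cv2.resize(s["frame"][140:330,200:380],None,fx=3.1,fy=3.1,interpolation=cv2.INTER_CUBIC))
P=cloud(t);hsv=cv2.cvtColor(t["frame"],cv2.COLOR_BGR2HSV)
m=((hsv[...,0]>105)&(hsv[...,0]<130)&(hsv[...,1]>120)).astype(np.uint8)
n,l,st,c=cv2.connectedComponentsWithStats(m)
for i in range(1,n):
    if st[i,4]>20:
        q=P[l==i];print(c[i],st[i],np.median(q,0),q[:,2].min(),q[:,2].max())
# head plane
m=np.zeros((420,560),bool)
g=(P[...,2]>90)&(P[...,2]<250);g[:, :285]=0;g[:,385:]=0;g[:138]=0;g[232:]=0
q=P[g];print(len(q),q.min(0),q.max(0))
for _ in range(4):
    c0=q.mean(0);n_=np.linalg.svd(q-c0)[2][2];d=(q-c0)@n_;q=q[abs(d)<4]
n_*=np.sign(n_[2]);print(c0,n_,np.degrees(np.arccos(n_[2])),len(q),d.std())
E
```

```text
[199.35   93.025] [195  88  10  11  80] [908.45343449 297.7064083   33.07978411] 23.077472984057067 40.95133186810722
[198.58024691 106.39506173] [194 102  10  10  81] [863.79210795 297.5527926   32.01109981] 22.05531437527179 1597.1935547346754
[198.24358974 119.26923077] [193 115  11   9  78] [820.72814365 297.6397476   32.74597188] 10.39267659001439 39.47285057982026
[451.43956044 172.61538462] [446 168  12  10  91] [ 630.9331868  -463.96853502  189.83649843] -4.05895475139846 1597.1935547346754
[216.04780876 205.56175299] [207 197  19  19 251] [536.67496909 225.5084332   47.94973072] -0.7656462379627555 1597.1935547346754
[212.4796748  237.69105691] [207 231  12  15 123] [436.1015669  234.72375695  34.7877456 ] -4.875933274529416 66.83286696669666
5485 [ 474.96613133 -271.95304607   90.01569595] [742.23205798   9.60582621 203.49036613]
[ 563.42650039 -117.80956098  130.14002819] [-0.42536944  0.15595464  0.89148134] 26.940013951561486 1737 1.8167417577342213
```

View pics/topz.png

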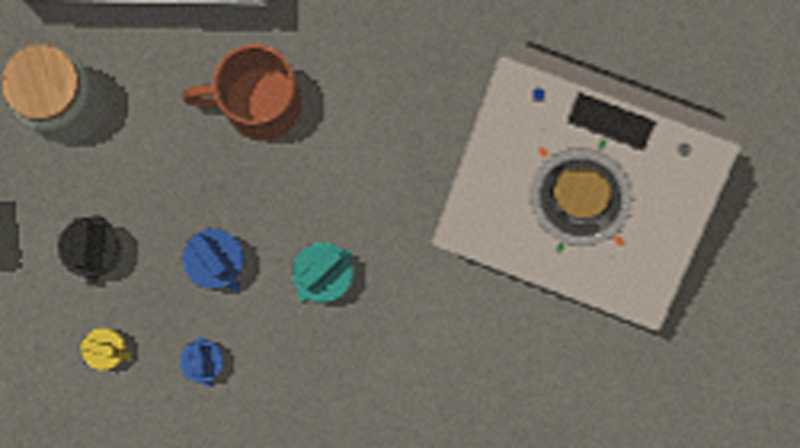

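View pics/scz.png

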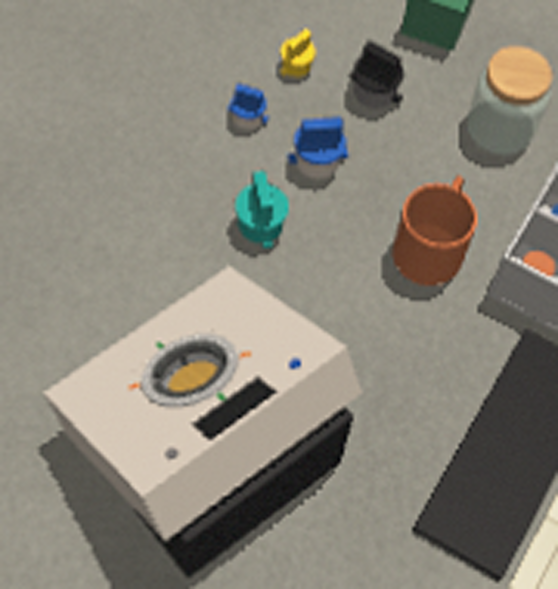

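```bash
python3 - <<'E'
from workcell import *
from h import *
np.set_printoptions(precision=2,suppress=True)
t=dict(np.load("top0.npz"));s=dict(np.load("scene0.npz"))
Z=lambda x,y:(150+x/3.2,125+y/3.2)
S=lambda x,y:(200+x/3.1,140+y/3.1)
print("mouth",plane(t,*Z(582,196),150),"scene",plane(s,*S(190,370),150))
# marks on head surface: 3mm below collar, plane through mouth w tilt
def pl(s,u,v,p0,n):
    E=ext(s);r=E[:3,:3]@ray(s,u,v);o=E[:3,3];return o+r*((p0-o)@n)/(r@n)
m=plane(t,*Z(582,196),150)
for yaw in [-20]:
    a=np.radians(yaw);h=np.array([np.cos(a),np.sin(a),0]);n=-np.sin(np.pi/6)*h+np.array([0,0,np.cos(np.pi/6)])
    p0=m-3*n
    G1,G2,O1,O2=[pl(t,*Z(*q),p0,n) for q in [(603,145),(560,248),(543,152),(619,241)]]
    X=h*np.cos(np.pi/6)+np.array([0,0,.5]);Y=np.cross(n,X)
    for q in(G1,G2,O1,O2):
        d=q-p0;print(d@X,d@Y,np.degrees(np.arctan2(d@Y,d@X)))
print("fin top ends",plane(t,*Z(197,238),82),plane(t,*Z(232,278),82))
print("spent",plane(t,*Z(92,240),60),"turq",plane(t,*Z(323,272),46))
T=tcp(get_obs());print(T)
w=snapshot("wrist");print(w["mount"],w["mtx"],w["k1"])
cv2.imwrite("pics/w0.png",w["frame"])
E
```

```text
mouth [ 590.97 -128.33  150.  ] scene [ 595.68 -125.72  150.  ]
52.225336237795624 -0.49809656179261125 -0.5464390956228896
-57.373122458944295 0.8362394526050276 179.1649469867731
25.54366546892408 48.175639921532856 62.066591117675955
-29.658451037205857 -47.54724405638998 -121.9545963819865
fin top ends [552.94 237.06  82.  ] [514.76 201.79  82.  ]
spent [551.55 343.44  60.  ] turq [526.16 116.71  46.  ]
[[  -0.      0.26   -0.96  158.13]
 [   0.     -0.96   -0.26 -578.52]
 [  -1.     -0.     -0.    230.24]
 [   0.      0.      0.      1.  ]]
[[   0.     -0.32    0.95 -142.84]
 [   1.      0.     -0.     -0.52]
 [  -0.      0.95    0.32  -83.22]
 [   0.      0.      0.      1.  ]] [[359.83   0.   273.54]
 [  0.   359.83 210.59]
 [  0.     0.     1.  ]] -0.03623290395975875
```

View pics/w0.png

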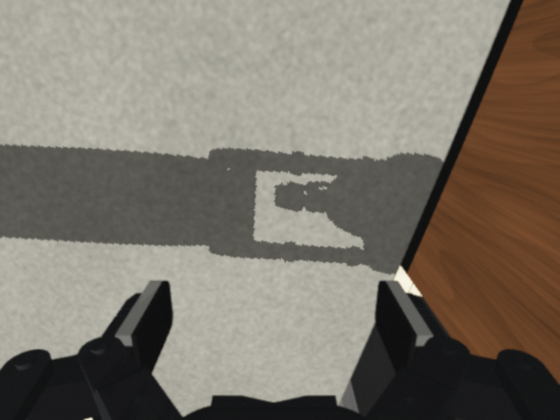

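```bash
cat >> h.py <<'E'
def delta(T0,pos,Rt):
    d=T0[:3,:3].T@(np.asarray(pos)-T0[:3,3]); w=R.from_matrix(T0[:3,:3].T@Rt).as_rotvec(); return np.r_[d,w]
def down(yang):
    a=np.radians(yang);x=np.array([0,0,-1.]);y=np.array([np.cos(a),np.sin(a),0]);return np.stack([x,y,np.cross(x,y)],1)
E
python3 - <<'E'
from workcell import *
from h import *
np.set_printoptions(precision=3,suppress=True)
T=tcp(get_obs())
for p in [(300,-430,370),(400,-240,370),(470,-40,370),(520,130,300),(535,219,180)]:
    print(p,delta(T,p,down(-75)));
print(delta(T,T[:3,3],down(-47.3)))
E
```

```text
(300, -430, 370) [-139.415 -106.133 -176.045    0.005   -0.       0.002]
(400, -240, 370) [-139.164 -263.051 -322.594    0.005   -0.       0.002]
(470, -40, 370) [-138.889 -437.524 -442.841    0.005   -0.       0.002]
(520, 130, 300) [ -68.652 -588.224 -535.879    0.005   -0.       0.002]
(535, 219, 180) [  51.475 -669.941 -573.798    0.005   -0.       0.002]
[ 0.     0.     0.    -0.478 -0.     0.001]
```

carry_out(
  plan=[
    [-28, -14, -22, 0, 0, 0, 0.6],
    [-58, -30, -45, 0, 0, 0, 0.6],
    [-88, -48, -70, 0, 0, 0, 0.6],
    [-116, -68, -98, 0, 0, 0, 0.6],
    [-139, -90, -125, 0, 0, 0, 0.6],
  ],
)

```text
t: 0.57
eef_pos: [253.6, -460.8, 369.5]
tool_rot: [1.795, 1.57, -1.081]
wrist_force: [0.8, -0.5, 0.7]
width: 68.3
```

carry_out(
  plan=[
    [0, -26, -28, 0, 0, 0, 0.6],
    [0, -54, -56, 0, 0, 0, 0.6],
    [0, -82, -83, 0, 0, 0, 0.6],
    [0, -110, -109, 0, 0, 0, 0.6],
    [0, -138, -135, 0, 0, 0, 0.6],
  ],
)

```text
t: 0.98
eef_pos: [347.3, -291.3, 367.8]
tool_rot: [-1.661, 1.571, 1.747]
wrist_force: [-0.1, -0.4, 0.1]
width: 68.4
```

carry_out(
  plan=[
    [0, -29, -24, 0, 0, 0, 0.6],
    [0, -59, -48, 0, 0, 0, 0.6],
    [0, -89, -72, 0, 0, 0, 0.6],
    [0, -119, -96, 0, 0, 0, 0.6],
    [0, -149, -120, 0, 0, 0, 0.6],
  ],
)

```text
t: 1.4
eef_pos: [423.6, -115.8, 367.9]
tool_rot: [2.379, 1.571, -0.496]
wrist_force: [0.5, -0.1, -1.3]
width: 68.0
```

carry_out(
  plan=[
    [0, -32, -22, 0, 0, 0, 0.6],
    [0, -64, -44, 0, 0, 0, 0.6],
    [4, -96, -66, 0, 0, 0, 0.6],
    [14, -128, -87, 0, 0, 0, 0.6],
    [28, -160, -106, 0, 0, 0, 0.6],
  ],
)

```text
t: 1.82
eef_pos: [483.9, 66.7, 340.5]
tool_rot: [2.921, 1.569, 0.047]
wrist_force: [0.8, -0.6, -0.7]
width: 68.1
```

carry_out(
  plan=[
    [20, -30, -20, -0.1, 0, 0, 0.6],
    [42, -58, -39, -0.2, 0, 0, 0.6],
    [64, -85, -57, -0.3, 0, 0, 0.6],
    [87, -108, -73, -0.4, 0, 0, 0.6],
    [110, -126, -83, -0.478, 0, 0, 0.6],
  ],
)

```text
t: 2.23
eef_pos: [530.4, 210.4, 228.1]
tool_rot: [-0.893, 1.57, 3.0]
wrist_force: [1.3, -0.1, -0.4]
width: 68.3
```

carry_out(
  plan=[
    [20, 0, 0, 0, 0, 0, 0.6],
    [35, 0, 0, 0, 0, 0, 0.6],
    [40, 0, 0, 0, 0, 0, 0.6],
    [40, 0, 0, 0, 0, 0, 0.6],
  ],
)

```text
t: 2.57
eef_pos: [529.5, 207.9, 187.9]
tool_rot: [-0.429, 1.567, -2.826]
wrist_force: [-0.0, -0.7, -0.2]
width: 68.2
```

```bash
python3 - <<'E'
from workcell import *
from h import *
import pickle
np.set_printoptions(precision=3,suppress=True)
o=get_obs();T=tcp(o);w=snapshot("wrist");pickle.dump((T,w),open("w1.pkl","wb"))
print(T,o["joint_positions"],o["qvel"])
cv2.imwrite("pics/w1.png",w["frame"])
E
```

```text
[[ -0.004   0.678  -0.735 529.458]
 [ -0.001  -0.735  -0.678 207.85 ]
 [ -1.     -0.002   0.004 187.878]
 [  0.      0.      0.      1.   ]] [ 0.314  0.006  1.395 -0.     1.744  1.14 ] [-0.008 -0.023 -0.048  0.002  0.018 -0.002]
```

View pics/w1.png

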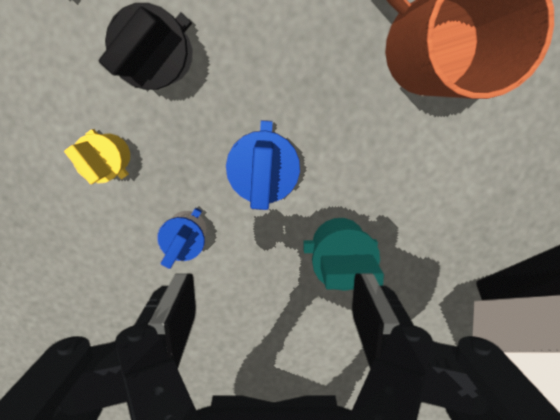

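```bash
python3 - <<'E'
from h import *
import pickle
np.set_printoptions(precision=2,suppress=True)
T,w=pickle.load(open("w1.pkl","rb"))
cv2.imwrite("pics/w1z.png",cv2.resize(w["frame"][110:220,210:320],None,fx=5.4,fy=5.4,interpolation=cv2.INTER_CUBIC))
f=w["frame"]
hsv=cv2.cvtColor(f,cv2.COLOR_BGR2HSV)
m=((hsv[...,0]>105)&(hsv[...,0]<130)&(hsv[...,1]>120)).astype(np.uint8)
n,l,st,c=cv2.connectedComponentsWithStats(m);i=l[165,262];print(st[i])
P=cloud(w,T);q=P[l==i];print(np.percentile(q[:,2],[5,50,95]))
top=q[(q[:,2]>76)&(q[:,2]<90)];print(len(top),top.mean(0))
r=cv2.minAreaRect(top[:,:2].astype(np.float32));print(r)
fl=q[(q[:,2]>40)&(q[:,2]<51)];print(len(fl),cv2.minEnclosingCircle(fl[:,:2].astype(np.float32)))
E
```

```text
[ 226  121   74   89 4436]
[44.78 46.52 82.61]
1228 [540.64 230.9   81.87]
((539.7274780273438, 230.25338745117188), (45.555850982666016, 14.057083129882812), 38.2614631652832)
2969 ((539.6815185546875, 230.1022491455078), 29.77753257751465)
```

View pics/w1z.png

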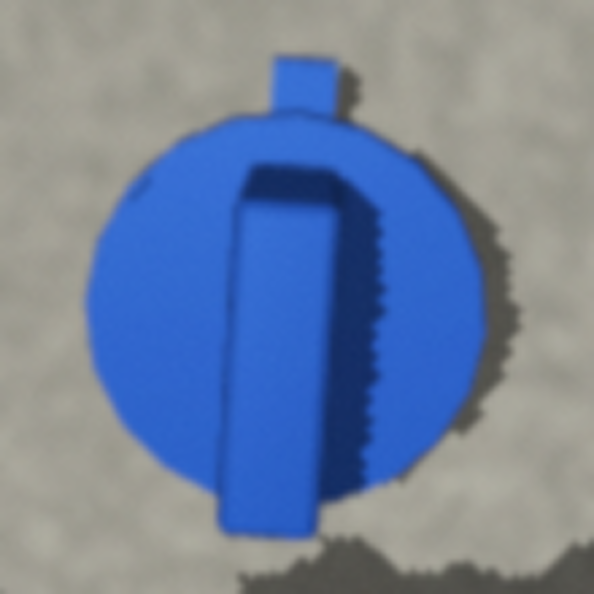

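```bash
python3 - <<'E'
from h import *
import pickle
from workcell import *
np.set_printoptions(precision=3,suppress=True)
T=tcp(get_obs());print(T[:3,3])
print(delta(T,(539.7,230.2,50),down(-51.7)))
E
```

```text
[530.056 207.825 189.747]
[139.73   -9.857 -22.393   0.076   0.001   0.   ]
```

carry_out(
  plan=[
    [15, -5, -11, 0.038, 0, 0, 0.6],
    [40, -10, -22.4, 0.076, 0, 0, 0.6],
    [70, -10, -22.4, 0.076, 0, 0, 0.6],
    [85, -10, -22.4, 0.076, 0, 0, 0.6],
    [90, -10, -22.4, 0.076, 0, 0, 0.6],
  ],
)

```text
t: 3.03
eef_pos: [539.2, 230.1, 98.0]
tool_rot: [-0.321, 1.568, -2.795]
wrist_force: [0.1, 0.0, -0.8]
width: 68.4
```

```bash
python3 - <<'E'
from h import *
from workcell import *
import pickle
np.set_printoptions(precision=3,suppress=True)
o=get_obs();T=tcp(o);w=snapshot("wrist")
print(T[:3,3],delta(T,(539.7,230.2,50),down(-51.7)))
hsv=cv2.cvtColor(w["frame"],cv2.COLOR_BGR2HSV)
m=((hsv[...,0]>105)&(hsv[...,0]<130)&(hsv[...,1]>120))
P=cloud(w,T);q=P[m&(P[...,2]>76)&(P[...,2]<90)];q=q[np.hypot(q[:,0]-540,q[:,1]-230)<40];r=cv2.minAreaRect(q[:,:2].astype(np.float32));print(len(q),r,q[:,2].mean())
cv2.imwrite("pics/w2.png",w["frame"])
E
```

```text
[539.246 230.055  98.026] [48.024  0.214 -0.584 -0.     0.003  0.001]
2344 ((540.0045166015625, 230.27645874023438), (45.456214904785156, 13.706134796142578), 37.75053787231445) 81.86904949254738
```

View pics/w2.png

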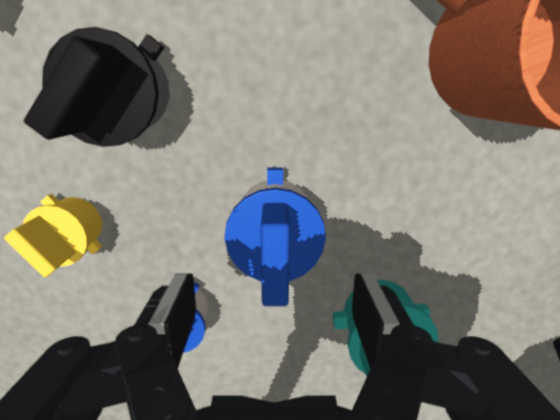

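carry_out(
  plan=[
    [20, 0, -0.6, -0.005, 0.003, 0, 0.6],
    [38, 0, -0.6, -0.005, 0.003, 0, 0.6],
    [46, 0, -0.6, -0.005, 0.003, 0, 0.6],
    [48, 0, -0.6, -0.005, 0.003, 0, 0.6],
    [48, 0, -0.6, -0.005, 0.003, 0, 0.6],
  ],
)

```text
t: 3.5
eef_pos: [541.0, 230.9, 53.2]
tool_rot: [3.049, 1.567, 0.581]
wrist_force: [0.5, 0.0, 0.5]
width: 68.5
```

carry_out(
  plan=[
    [0, 0, 0, 0, 0, 0, 0.0],
    [0, 0, 0, 0, 0, 0, -0.4],
    [0, 0, 0, 0, 0, 0, -1],
    [0, 0, 0, 0, 0, 0, -1],
    [0, 0, 0, 0, 0, 0, -1],
  ],
  force=60,
)

```text
t: 3.92
eef_pos: [540.9, 231.1, 52.9]
tool_rot: [3.032, 1.566, 0.565]
wrist_force: [-0.2, -0.6, -0.1]
width: 12.9
```

carry_out(
  plan=[
    [0, 0, 0, 0, 0, 0, -1],
    [0, 0, 0, 0, 0, 0, -1],
    [0, 0, 0, 0, 0, 0, -1],
  ],
  force=60,
)

```text
t: 4.17
eef_pos: [540.9, 231.1, 52.8]
tool_rot: [3.042, 1.566, 0.575]
wrist_force: [-0.0, 0.4, 4.7]
width: 13.0
```

carry_out(
  plan=[
    [-6, 0, 0, 0, 0, 0, -1],
    [-18, 0, 0, 0, 0, 0, -1],
    [-38, 0, 0, 0, 0, 0, -1],
    [-62, 0, 0, 0, 0, 0, -1],
    [-86, 0, 0, 0, 0, 0, -1],
  ],
  force=80,
)

```text
t: 4.58
eef_pos: [539.6, 230.6, 138.7]
tool_rot: [-2.584, 1.57, 1.232]
wrist_force: [0.0, 0.8, -1.0]
width: 12.5
```

carry_out(
  plan=[
    [-25, 0, 0, 0, 0, 0, -1],
    [-50, 0, 0, 0, 0, 0, -1],
    [-75, 0, 0, 0, 0, 0, -1],
    [-100, 4, 3, 0, 0, 0, -1],
    [-125, 12, 9, 0, 0, 0, -1],
  ],
)

```text
t: 5.0
eef_pos: [539.8, 216.1, 264.5]
tool_rot: [-2.896, 1.568, 0.921]
wrist_force: [1.0, -0.5, -0.4]
width: 13.1
```

carry_out(
  plan=[
    [-25, 12, 9, 0, 0, 0, -1],
    [-44, 28, 22, 0, 0, 0, -1],
    [-56, 46, 36, 0, 0, 0, -1],
    [-62, 66, 51, 0, 0, 0, -1],
    [-64, 86, 66, 0, 0, 0, -1],
  ],
)

```text
t: 5.42
eef_pos: [542.1, 106.2, 329.3]
tool_rot: [2.884, 1.565, 0.417]
wrist_force: [0.6, -0.4, -1.0]
width: 12.5
```

carry_out(
  plan=[
    [0, 20, 15, 0, 0, 0, -1],
    [0, 40, 30, 0, 0, 0, -1],
    [0, 60, 45, 0, 0, 0, -1],
    [0, 80, 60, 0, 0, 0, -1],
    [0, 100, 76, 0, 0, 0, -1],
  ],
)

```text
t: 5.83
eef_pos: [544.9, -19.6, 327.0]
tool_rot: [-3.01, 1.568, 0.805]
wrist_force: [-0.1, -0.5, -2.8]
width: 12.9
```

carry_out(
  plan=[
    [0, 22, 18, 0, 0, 0, -1],
    [0, 44, 36, 0, 0, 0, -1],
    [0, 66, 54, 0, 0, 0, -1],
    [0, 88, 71, 0, 0, 0, -1],
    [0, 102, 82, 0, 0, 0, -1],
  ],
)

```text
t: 6.25
eef_pos: [544.2, -151.8, 326.5]
tool_rot: [-3.075, 1.569, 0.739]
wrist_force: [0.0, -0.2, -1.5]
width: 12.5
```

carry_out(
  plan=[
    [0, 9, 7, 0, 0, 0, -1],
    [0, 13, 9, 0, 0, 0, -1],
    [0, 13, 9, 0, 0, 0, -1],
    [0, 13, 9, 0, 0, 0, -1],
  ],
)

```text
t: 6.58
eef_pos: [546.1, -164.4, 326.4]
tool_rot: [-2.998, 1.567, 0.818]
wrist_force: [0.5, -0.3, -0.8]
width: 12.8
```

```bash
python3 - <<'E'
from h import *
from workcell import *
import pickle
np.set_printoptions(precision=3,suppress=True)
o=get_obs();T=tcp(o);w=snapshot("wrist");pickle.dump((T,w),open("w3.pkl","wb"))
print(T,o["joint_positions"],o["width"],o["wrist_force"])
cv2.imwrite("pics/w3.png",w["frame"])
E
```

```text
[[   0.002    0.624   -0.781  546.074]
 [   0.002   -0.781   -0.624 -164.363]
 [  -1.      -0.      -0.003  326.43 ]
 [   0.       0.       0.       1.   ]] [-0.354  0.051  1.103  0.003  1.987  0.544] 12.818950618354009 [ 0.513 -0.274 -0.8  ]
```

View pics/w3.png

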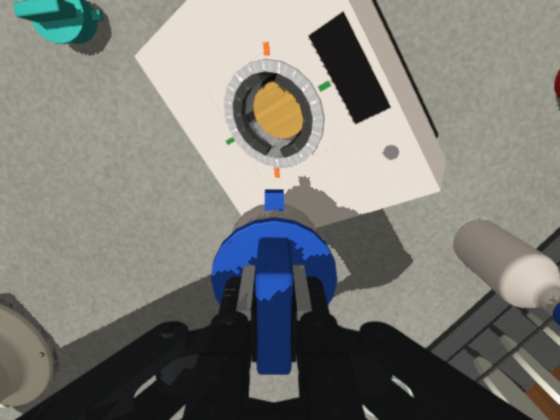

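```bash
cat > port.py <<'E'
from h import *
import sys,pickle
np.set_printoptions(precision=3,suppress=True)
T,w=pickle.load(open(sys.argv[1],"rb"))
P=cloud(w,T);hsv=cv2.cvtColor(w["frame"],cv2.COLOR_BGR2HSV);Hh,S,V=[hsv[...,i].astype(int) for i in range(3)]
m0=np.array([592,-127,147.])
near=np.linalg.norm(P-m0,axis=-1)<95
wh=near&(S<40)&(V>185)
wh&=np.linalg.norm(P-m0,axis=-1)>52
q=P[wh]
for k in range(6):
    c=q.mean(0);n=np.linalg.svd(q-c)[2][2];d=(q-c)@n;q=q[abs(d)<max(1.2,2.5*d.std())]
n*=np.sign(n[2]);print("n",n,np.degrees(np.arccos(n[2])),len(q),d.std(),"az",np.degrees(np.arctan2(-n[1],-n[0])))
E=ext(w,T)
def onpl(u,v,off=0):
    r=E[:3,:3]@ray(w,u,v);o=E[:3,3];return o+r*((c+off*n-o)@n)/(r@n)
cen={}
for nm,mm in dict(green=(Hh>40)&(Hh<80)&(S>100),orange=(Hh>4)&(Hh<20)&(S>130)&(V>150)).items():
    k,l,st,ce=cv2.connectedComponentsWithStats((mm&near).astype(np.uint8))
    L=[(st[i,4],ce[i]) for i in range(1,k) if st[i,4]>8]
    pts=[]
    for a,uv in L:
        p=onpl(*uv);
        rr=np.linalg.norm(p-m0)
        print(nm,a,uv,p,rr)
        if rr>48: pts.append(p)
    cen[nm]=pts
G,O=cen["green"],cen["orange"]
if len(G)==2:
    h=G[0]-G[1];h*=np.sign(h[0]);print("green mid",(G[0]+G[1])/2,"mouth",(G[0]+G[1])/2+3*n,"len",np.linalg.norm(h),"az",np.degrees(np.arctan2(h[1],h[0])),"elev",np.degrees(np.arcsin(h[2]/np.linalg.norm(h))))
if len(O)==2: 
    g=O[0]-O[1];print("orange mid",(O[0]+O[1])/2,"len",np.linalg.norm(g),"angle to green",np.degrees(np.arccos(abs(g@h)/np.linalg.norm(g)/np.linalg.norm(h))))
E
python3 port.py w3.pkl
```

```text
n [-0.471  0.169  0.866] 29.98602053214724 17588 0.6171035589032303 az -19.70409901718089
green 54 [323.963  85.778] [ 637.892 -140.507  174.97 ] 55.414877270757415
green 22 [229.636 140.636] [ 548.184 -107.901  119.894] 54.948659619473034
orange 68 [265.882  47.985] [631.907 -87.338 161.375] 58.07175719302879
orange 1808 [277.199 111.517] [ 599.133 -125.356  150.967] 8.32562828722177
orange 39 [276.513 172.385] [ 554.416 -160.773  133.566] 52.2843536201188
green mid [ 593.038 -124.204  147.432] mouth [ 591.626 -123.699  150.03 ] len 110.19985463576441 az -19.97498976117245 elev 29.985743318683454
orange mid [ 593.162 -124.056  147.47 ] len 110.32226082217603 angle to green 59.945971992509804
```

```bash
cat > hand.py <<'E'
from h import *
import sys,pickle
np.set_printoptions(precision=3,suppress=True)
T,w=pickle.load(open(sys.argv[1],"rb"))
P=cloud(w,np.eye(4));hsv=cv2.cvtColor(w["frame"],cv2.COLOR_BGR2HSV)
m=((hsv[...,0]>100)&(hsv[...,0]<130)&(hsv[...,1]>110))&(np.linalg.norm(P,axis=-1)<80)
q=P[m];print(len(q),q.min(0),q.max(0))
print(np.histogram(q[:,0],bins=np.arange(-35,50,3)))
fl=q[(q[:,2]<-5)&(q[:,0]>0)&(q[:,0]<15)]
for k in range(5):
    c=fl.mean(0);n=np.linalg.svd(fl-c)[2][2];d=(fl-c)@n;fl=fl[abs(d)<1.2]
print("flange plane",c,n*np.sign(n[0]),d.std(),len(fl))
# edge points: circle fit r=30
from scipy.optimize import least_squares
hull=cv2.convexHull(fl[:,1:].astype(np.float32))[:,0]
hull=hull[(hull[:,1]<-8)]
r=least_squares(lambda p:np.hypot(hull[:,0]-p[0],hull[:,1]-p[1])-p[2],[0,0,30],loss='soft_l1');print("circle y,z,r",r.x)
r=least_squares(lambda p:np.hypot(hull[:,0]-p[0],hull[:,1]-p[1])-29.9,[0,0],loss='soft_l1');print("circle y,z",r.x)
lug=q[(q[:,0]>25)&(q[:,0]<48)];print("lug",len(lug),np.median(lug,0) if len(lug) else 0, lug.min(0),lug.max(0))
top=q[(q[:,0]<-20)];print("fintop",len(top),top.mean(0),top.min(0),top.max(0))
E
python3 hand.py w3.pkl
```

```text
9977 [-37.291 -30.002 -33.324] [42.693 29.399 24.099]
(array([  51, 2240, 1429,  163,  145,  136,  132,  112,  115,  110,   97,
         81,   86, 2931, 1667,   81,    0,    0,    0,    0,    0,    0,
         39,  309,   31,    7,    0,    0]), array([-35, -32, -29, -26, -23, -20, -17, -14, -11,  -8,  -5,  -2,   1,
         4,   7,  10,  13,  16,  19,  22,  25,  28,  31,  34,  37,  40,
        43,  46,  49]))
flange plane [  6.788  -0.259 -15.931] [1.    0.002 0.009] 0.5192580556583297 3157
circle y,z,r [-0.235  1.025 29.327]
circle y,z [-0.299  1.72 ]
lug 386 [ 34.869  -0.079 -28.922] [ 32.897  -5.481 -33.324] [ 42.693   4.617 -23.034]
fintop 4043 [-28.739  -0.289  -2.526] [-37.291 -20.336 -22.155] [-20.001  19.739  24.099]
```

```bash
cat > tgt.py <<'E'
from h import *
import sys
from workcell import *
np.set_printoptions(precision=3,suppress=True)
M=np.array([591.7,-123.6,150.]);AZ=np.radians(-19.9);L=52.8;OY,OZ=-.2,1.2
X=np.array([np.cos(AZ)*np.cos(np.pi/6),np.sin(AZ)*np.cos(np.pi/6),.5]);N=np.array([-.5*np.cos(AZ),-.5*np.sin(AZ),np.cos(np.pi/6)]);Y=np.cross(N,X)
def target(d,ang,du=0,dv=0):
    a=np.radians(ang);z=-(np.cos(a)*X+np.sin(a)*Y);x=-N;y=np.cross(z,x)
    Rt=np.stack([x,y,z],1);return M+du*X+dv*Y+(L-d)*N-OY*y-OZ*z,Rt
def status(o):
    T=tcp(o);z=T[:3,2];c=T[:3,:3]@np.array([L,OY,OZ])+T[:3,3]-M
    return "port xy %.1f %.1f depth %.1f fin %.1f tilt %.2f"%(c@X,c@Y,-c@N,np.degrees(np.arctan2(-z@Y,-z@X)),np.degrees(np.arccos(np.clip(-T[:3,0]@N,-1,1))))
if __name__=="__main__":
    o=get_obs();T=tcp(o);print(status(o),o["joint_positions"],o["wrist_force"],o["width"])
    a=[float(x) for x in sys.argv[1:]]
    print(delta(T,*target(*a)))
E
python3 tgt.py -50 60
```

```text
port xy 36.0 -54.4 depth -122.0 fin 62.0 tilt 29.91 [-0.353  0.05   1.103  0.003  1.987  0.544] [-0.651  0.36  -1.988] 12.613411177316202
[ 87.217 -46.875 -34.957  -0.025   0.264   0.45 ]
```

carry_out(
  plan=[
    [0, -7, -5, -0.003, 0.03, 0.05, -1],
    [4, -16, -12, -0.007, 0.08, 0.135, -1],
    [12, -25, -19, -0.012, 0.13, 0.225, -1],
    [24, -34, -25, -0.017, 0.185, 0.315, -1],
    [38, -42, -31, -0.022, 0.23, 0.395, -1],
  ],
)

```text
t: 7.05
eef_pos: [544.2, -111.0, 290.1]
tool_rot: [2.096, 1.104, -0.348]
wrist_force: [0.2, 0.2, -1.4]
width: 13.0
```

```bash
python3 tgt.py -50 60
```

```text
port xy 23.9 -5.3 depth -93.1 fin 59.9 tilt 3.25 [-0.23  -0.43   1.654 -0.053  1.453  0.637] [ 0.248  0.154 -1.351] 12.95068474447795
[ 44.466 -23.772   7.653  -0.002   0.029   0.049]
```

carry_out(
  plan=[
    [8, -6, 2, 0, 0.007, 0.012, -1],
    [20, -14, 4, -0.001, 0.018, 0.03, -1],
    [34, -20, 6, -0.002, 0.025, 0.042, -1],
    [42, -23, 7.5, -0.002, 0.029, 0.049, -1],
    [44.5, -23.8, 7.7, -0.002, 0.029, 0.049, -1],
  ],
)

```text
t: 7.47
eef_pos: [542.9, -105.9, 235.3]
tool_rot: [2.092, 1.058, -0.35]
wrist_force: [-0.5, -0.7, -1.7]
width: 12.9
```

carry_out(
  plan=[
    [0, 0, 0, 0, 0, 0, -1],
    [0, 0, 0, 0, 0, 0, -1],
  ],
)

```text
t: 7.63
eef_pos: [544.1, -107.1, 238.6]
tool_rot: [2.092, 1.055, -0.351]
wrist_force: [-0.2, 0.1, -1.6]
width: 12.8
```

```bash
python3 tgt.py -20 60; python3 - <<'E'
from h import *
from workcell import *
import pickle
o=get_obs();T=tcp(o);w=snapshot("wrist");pickle.dump((T,w),open("w4.pkl","wb"))
cv2.imwrite("pics/w4.png",w["frame"])
s=snapshot("scene");cv2.imwrite("pics/s4.png",cv2.resize(s["frame"][200:340,180:360],None,fx=4,fy=4,interpolation=cv2.INTER_CUBIC))
E
python3 port.py w4.pkl;python3 hand.py w4.pkl
```

```text
port xy -0.4 -1.7 depth -49.1 fin 59.9 tilt 0.43 [-0.214 -0.494  1.806 -0.07   1.319  0.658] [-0.212  0.119 -1.555] 12.80885700479834
[29.131 -0.623 -1.591 -0.001  0.005  0.005]
9942 [-36.452 -29.81  -33.586] [44.723 29.383 23.83 ]
(array([  42, 2222, 1454,  156,  147,  140,  131,  124,  109,  114,   96,
         83,   81, 2802, 1775,   77,    0,    0,    0,    0,    0,    0,
         31,  308,   24,   11,    1,    0]), array([-35, -32, -29, -26, -23, -20, -17, -14, -11,  -8,  -5,  -2,   1,
         4,   7,  10,  13,  16,  19,  22,  25,  28,  31,  34,  37,  40,
        43,  46,  49]))
flange plane [  6.815  -0.217 -15.95 ] [ 1.    -0.001  0.009] 0.5163952187951513 3170
circle y,z,r [-0.262  1.155 29.404]
circle y,z [-0.271  1.755]
lug 375 [ 34.936  -0.024 -29.084] [ 33.136  -5.482 -33.586] [ 44.723   4.668 -22.972]
fintop 4035 [-28.718  -0.191  -2.685] [-36.452 -20.203 -22.105] [-20.035  19.809  23.83 ]bash:  1094 Killed                     python3 port.py w4.pkl
```

View pics/w4.png

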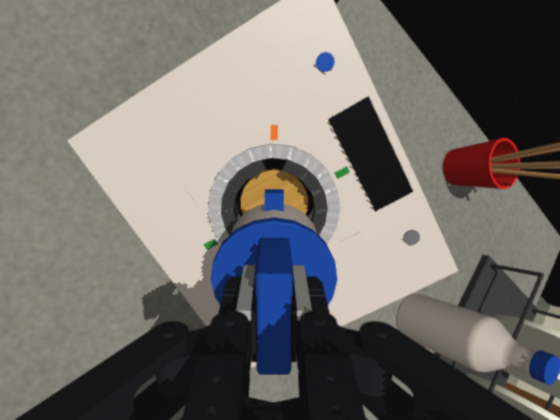

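View pics/s4.png

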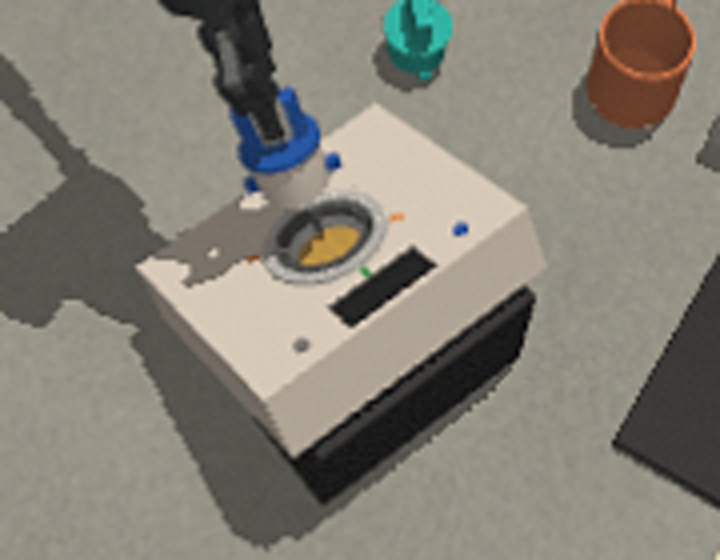

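```bash
sed -i 's/np.linalg.svd(q-c)\[2\]\[2\]/np.linalg.svd(np.cov((q-c).T))[2][2]/' port.py; python3 port.py w4.pkl; python3 tgt.py -50 60
```

```text
n [-0.471  0.17   0.866] 30.0218298725492 23185 0.6190759204733258 az -19.839602905587384
green 70 [341.771 172.286] [ 637.994 -140.682  175.077] 55.596461961879534
green 55 [210.236 243.945] [ 548.222 -108.103  119.89 ] 54.850345461360284
orange 102 [273.971 132.069] [632.035 -87.678 161.443] 57.94493912573026
orange 1310 [270.222 191.273] [ 601.369 -113.504  149.838] 16.6726149305484
green mid [ 593.108 -124.392  147.484] mouth [ 591.696 -123.883  150.081] len 110.29962811033509 az -19.946408462130943 elev 30.021786747791978
port xy 0.1 -2.0 depth -49.5 fin 59.9 tilt 0.39 [-0.215 -0.494  1.805 -0.07   1.319  0.658] [ 0.061 -0.481 -1.123] 12.991262588303117
[-0.546 -1.334 -1.38  -0.002  0.005  0.005]
```

carry_out(
  plan=[
    [8, -0.5, -0.6, 0, 0.002, 0.002, -1],
    [20, -1, -1.3, -0.001, 0.005, 0.005, -1],
    [32, -1, -1.4, -0.001, 0.005, 0.005, -1],
    [38, -1, -1.4, -0.001, 0.005, 0.005, -1],
    [39, -1, -1.4, -0.001, 0.005, 0.005, -1],
  ],
)

```text
t: 8.15
eef_pos: [562.1, -112.4, 200.9]
tool_rot: [2.093, 1.052, -0.349]
wrist_force: [-0.5, -0.0, -1.7]
width: 12.7
```

carry_out(
  plan=[
    [0, 0, 0, 0, 0, 0, -1],
    [0, 0, 0, 0, 0, 0, -1],
  ],
)

```text
t: 8.32
eef_pos: [562.4, -112.4, 204.0]
tool_rot: [2.094, 1.048, -0.348]
wrist_force: [0.1, 0.5, -1.3]
width: 12.7
```

```bash
sed -i 's/-123.6,150/-123.8,150/' tgt.py; for i in 1 2 ; do python3 tgt.py 10 60;done; python3 - <<'E'
from h import *
from workcell import *
w=snapshot("wrist")
cv2.imwrite("pics/w5.png",cv2.resize(w["frame"][100:320,150:400],None,fx=2.4,fy=2.4))
E
python3 tgt.py 10 60
```

```text
port xy -1.0 -0.2 depth -9.7 fin 60.0 tilt 0.06 [-0.218 -0.45   1.837 -0.069  1.236  0.659] [ 0.081  0.502 -1.283] 12.672816834079818
[19.668  0.792 -0.64  -0.001  0.001  0.001]
port xy -1.0 -0.2 depth -9.7 fin 60.0 tilt 0.06 [-0.218 -0.45   1.837 -0.069  1.236  0.659] [ 0.081  0.502 -1.283] 12.672816834079818
[19.668  0.792 -0.64  -0.001  0.001  0.001]
port xy -0.7 -0.1 depth -10.0 fin 60.0 tilt 0.02 [-0.218 -0.45   1.837 -0.069  1.236  0.659] [-0.326  0.312 -1.344] 12.714919830655706
[20.007  0.579 -0.477 -0.001  0.     0.   ]
```

View pics/w5.png

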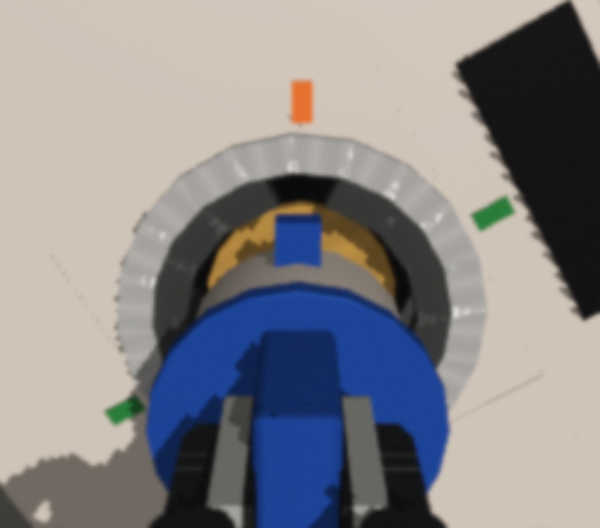

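carry_out(
  plan=[
    [5, 0.3, -0.3, 0, 0, 0, -1],
    [10, 0.6, -0.5, 0, 0, 0, -1],
    [15, 0.6, -0.5, 0, 0, 0, -1],
    [20, 0.6, -0.5, 0, 0, 0, -1],
    [20, 0.6, -0.5, 0, 0, 0, -1],
  ],
)

```text
t: 8.78
eef_pos: [572.4, -116.0, 185.1]
tool_rot: [2.093, 1.05, -0.349]
wrist_force: [-0.1, -0.8, -1.0]
width: 12.4
```

```bash
python3 tgt.py 28 60
```

```text
port xy -1.3 -0.2 depth 12.0 fin 60.0 tilt 0.15 [-0.221 -0.417  1.846 -0.068  1.195  0.659] [-0.116 -0.822 -0.965] 12.377055589157024
[16.014  1.012 -0.75  -0.     0.002  0.002]
```

carry_out(
  plan=[
    [3, 0.3, -0.2, 0, 0, 0, -1],
    [7, 0.5, -0.4, 0, 0, 0, -1],
    [11, 0.5, -0.4, 0, 0, 0, -1],
    [14, 0.5, -0.4, 0, 0, 0, -1],
    [14, 0.5, -0.4, 0, 0, 0, -1],
  ],
)

```text
t: 9.2
eef_pos: [579.7, -118.3, 174.7]
tool_rot: [2.094, 1.048, -0.348]
wrist_force: [-1.7, -0.3, 1.5]
width: 12.8
```

```bash
python3 tgt.py 30 60
```

```text
port xy 0.1 0.1 depth 24.9 fin 60.0 tilt 0.06 [-0.223 -0.394  1.849 -0.068  1.169  0.659] [-1.66  -0.266  1.454] 12.776885594487583
[ 5.12  -0.086  0.181 -0.001  0.001  0.001]
```

carry_out(
  plan=[
    [2, 0, 0, 0, 0, 0, -1],
    [4, 0, 0, 0, 0, 0, -1],
    [5.5, 0, 0, 0, 0, 0, -1],
    [5.5, 0, 0, 0, 0, 0, -1],
    [5.5, 0, 0, 0, 0, 0, -1],
  ],
)

```text
t: 9.62
eef_pos: [582.2, -119.2, 170.3]
tool_rot: [2.094, 1.048, -0.348]
wrist_force: [-2.1, 0.4, 2.5]
width: 12.7
```

```bash
python3 tgt.py 30.5 60; python3 - <<'E'
from h import *
from workcell import *
import pickle
o=get_obs();T=tcp(o);w=snapshot("wrist");pickle.dump((T,w),open("w6.pkl","wb"))
cv2.imwrite("pics/w6.png",cv2.resize(w["frame"][100:320,150:400],None,fx=2.4,fy=2.4))
E
python3 hand.py w6.pkl
```

```text
port xy 0.2 0.1 depth 29.9 fin 60.0 tilt 0.05 [-0.224 -0.386  1.85  -0.068  1.159  0.658] [-2.123  0.371  2.507] 12.691365497149226
[ 0.572 -0.17   0.24  -0.001  0.001  0.001]
10014 [-36.507 -33.589 -32.928] [46.811 32.981 24.191]
(array([  40, 2205, 1446,  152,  141,  146,  131,  118,  109,  116,   89,
         92,   87, 2889, 1763,  101,    0,    0,    0,   35,    0,    1,
         32,  296,    1,    2,    1,    1]), array([-35, -32, -29, -26, -23, -20, -17, -14, -11,  -8,  -5,  -2,   1,
         4,   7,  10,  13,  16,  19,  22,  25,  28,  31,  34,  37,  40,
        43,  46,  49]))
flange plane [  6.828  -0.343 -15.923] [1.    0.001 0.005] 0.514791378618505 3221
circle y,z,r [-0.145  1.224 29.57 ]
circle y,z [-0.129  1.641]
lug 334 [ 34.887  -0.023 -28.345] [ 29.714  -5.535 -32.928] [46.811 27.718 -6.688]
fintop 4004 [-28.737  -0.21   -2.677] [-36.507 -20.361 -22.05 ] [-20.035  19.834  24.191]
```

View pics/w6.png

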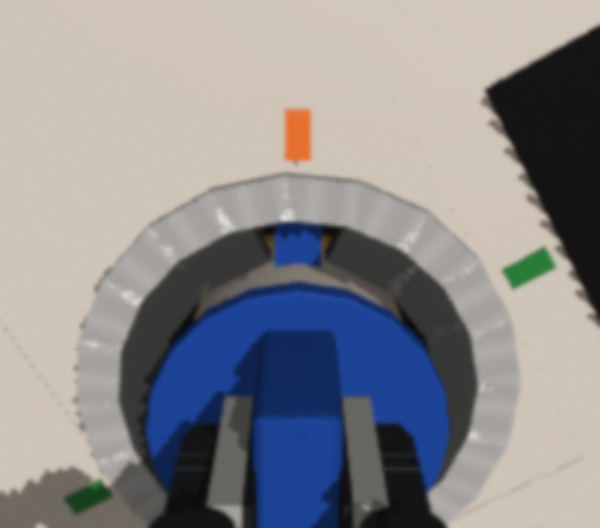

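```bash
python3 port.py w6.pkl | tail -2; for a in 54 48 42 36 30; do python3 tgt.py 30.5 $a | tail -1; done
```

```text
orange 208 [273.5   155.923] [631.76  -87.649 161.304] 57.740027163361205
green mid [ 593.103 -124.48   147.506] mouth [ 591.691 -123.971  150.104] len 110.25976294076548 az -19.99680249314808 elev 30.014519131728445
[ 0.609 -0.015  0.249  0.104  0.001  0.001]
[0.609 0.106 0.289 0.209 0.001 0.001]
[0.609 0.222 0.342 0.314 0.001 0.   ]
[0.609 0.332 0.407 0.418 0.001 0.   ]
[0.609 0.434 0.482 0.523 0.001 0.   ]
```

carry_out(
  plan=[
    [0.6, 0, 0.1, 0.08, 0, 0, -1],
    [0.6, 0.1, 0.2, 0.18, 0, 0, -1],
    [0.6, 0.2, 0.3, 0.29, 0, 0, -1],
    [0.6, 0.3, 0.4, 0.4, 0, 0, -1],
    [0.6, 0.4, 0.5, 0.5, 0, 0, -1],
  ],
)

```text
t: 10.08
eef_pos: [582.3, -119.6, 169.9]
tool_rot: [2.601, 1.048, -0.347]
wrist_force: [-3.2, 1.8, 2.7]
width: 13.2
```

```bash
for a in 20 10 5 0 -1; do python3 tgt.py 30 $a ; done; python3 -c "
from workcell import *;print(get_obs()['ft_torque'])"
```

```text
port xy -0.1 0.4 depth 30.4 fin 31.0 tilt 0.05 [-0.225 -0.386  1.851 -0.066  1.158  1.162] [-3.214  1.843  2.716] 13.174636369399357
[-0.447  0.547  0.175  0.192  0.001  0.001]
port xy -0.1 0.4 depth 30.4 fin 31.0 tilt 0.05 [-0.225 -0.386  1.851 -0.066  1.158  1.162] [-3.214  1.843  2.716] 13.174636369399357
[-0.447  0.738  0.266  0.367  0.001  0.001]
port xy -0.1 0.4 depth 30.4 fin 31.0 tilt 0.05 [-0.225 -0.386  1.851 -0.066  1.158  1.162] [-3.214  1.843  2.716] 13.174636369399357
[-0.447  0.827  0.324  0.454  0.001  0.001]
port xy -0.1 0.4 depth 30.4 fin 31.0 tilt 0.05 [-0.225 -0.386  1.851 -0.066  1.158  1.162] [-3.214  1.843  2.716] 13.174636369399357
[-0.448  0.911  0.389  0.541  0.001  0.001]
port xy -0.1 0.4 depth 30.4 fin 31.0 tilt 0.05 [-0.225 -0.386  1.851 -0.066  1.158  1.162] [-3.214  1.843  2.716] 13.174636369399357
[-0.448  0.927  0.403  0.559  0.001  0.001]
[0.2199131  0.2376622  0.07078468]
```

carry_out(
  plan=[
    [0, 0.2, 0, 0.1, 0, 0, -1],
    [0, 0.4, 0.1, 0.21, 0, 0, -1],
    [0, 0.6, 0.2, 0.32, 0, 0, -1],
    [0, 0.8, 0.3, 0.43, 0, 0, -1],
    [0, 0.9, 0.4, 0.53, 0, 0, -1],
  ],
)

```text
t: 10.5
eef_pos: [582.2, -120.6, 170.2]
tool_rot: [3.131, 1.048, -0.347]
wrist_force: [-2.0, -0.1, 2.1]
width: 12.5
```

carry_out(
  plan=[
    [0, 0, 0, 0, 0, 0, -1],
    [0, 0, 0, 0, 0, 0, -1],
  ],
)

```text
t: 10.67
eef_pos: [582.1, -120.9, 170.1]
tool_rot: [3.121, 1.048, -0.348]
wrist_force: [-2.3, -0.2, 2.9]
width: 13.1
```

```bash
python3 tgt.py 26 0; python3 - <<'E'
from h import *
from workcell import *
import pickle
o=get_obs();print(o['ft_torque']);T=tcp(o);w=snapshot("wrist");pickle.dump((T,w),open("w7.pkl","wb"))
cv2.imwrite("pics/w7.png",cv2.resize(w["frame"][100:320,150:400],None,fx=2.4,fy=2.4))
E
python3 hand.py w7.pkl
```

```text
port xy 0.1 -0.4 depth 30.4 fin 1.1 tilt 0.04 [-0.228 -0.386  1.851 -0.066  1.158  1.681] [-2.286 -0.216  2.933] 13.134563110048688
[-4.398 -0.351  0.139  0.02   0.001 -0.   ]
[ 0.10429838  0.23624597 -0.07873994]
9695 [-36.379 -33.741 -27.813] [58.819 33.46  24.319]
(array([  41, 2341, 1319,  169,  136,  146,  127,  115,  126,   96,   95,
         92,   81, 3108, 1534,   93,    0,    0,   10,   20,    1,    5,
          3,   13,    0,    0,    0,    2]), array([-35, -32, -29, -26, -23, -20, -17, -14, -11,  -8,  -5,  -2,   1,
         4,   7,  10,  13,  16,  19,  22,  25,  28,  31,  34,  37,  40,
        43,  46,  49]))
flange plane [  6.741  -0.845 -15.546] [1.    0.001 0.009] 0.5091572206622609 3097
circle y,z,r [-0.698  1.783 29.495]
circle y,z [-0.683  2.277]
lug 23 [ 34.243   2.479 -23.373] [ 25.569 -29.357 -24.61 ] [47.003 33.46  20.244]
fintop 4024 [-28.785  -0.806  -2.094] [-36.379 -20.779 -21.379] [-20.06   19.328  24.319]
```

View pics/w7.png

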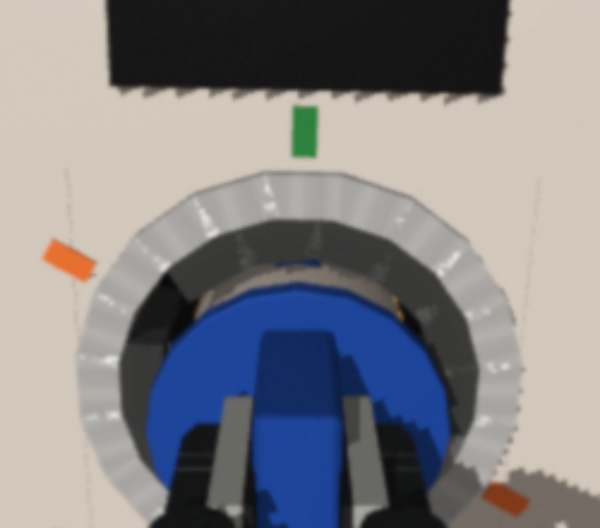

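carry_out(
  plan=[
    [-1.5, 0, 0, 0.01, 0, 0, -1],
    [-3, -0.2, 0, 0.01, 0, 0, -1],
    [-4, -0.3, 0, 0.01, 0, 0, -1],
    [-4, -0.3, 0, 0.01, 0, 0, -1],
    [-4, -0.3, 0, 0.01, 0, 0, -1],
  ],
)

```text
t: 11.13
eef_pos: [580.1, -120.0, 173.4]
tool_rot: [3.133, 1.048, -0.349]
wrist_force: [-1.6, -1.8, 2.8]
width: 12.6
```

```bash
python3 tgt.py 26 0
```

```text
port xy -0.1 -0.2 depth 26.4 fin 0.4 tilt 0.06 [-0.226 -0.392  1.849 -0.066  1.166  1.695] [-1.592 -1.804  2.803] 12.57373579229662
[-0.446 -0.203 -0.007  0.007  0.001 -0.001]
```

Seated at depth 26.4 mm with the fin at 0.4°. I'll release now.

carry_out(
  plan=[
    [0, 0, 0, 0, 0, 0, -0.6],
    [0, 0, 0, 0, 0, 0, -0.4],
    [0, 0, 0, 0, 0, 0, -0.1],
    [0, 0, 0, 0, 0, 0, 0.1],
    [0, 0, 0, 0, 0, 0, 0.1],
  ],
)

```text
t: 11.55
eef_pos: [580.1, -119.8, 172.7]
tool_rot: [3.134, 1.049, -0.348]
wrist_force: [-0.5, 0.0, 0.1]
width: 47.0
```

carry_out(
  plan=[
    [0, 0, 0, 0, 0, 0, 0.1],
    [-10, 0, 0, 0, 0, 0, 0.1],
    [-30, 0, 0, 0, 0, 0, 0.1],
    [-55, 0, 0, 0, 0, 0, 0.1],
    [-80, 0, 0, 0, 0, 0, 0.1],
  ],
)

```text
t: 11.97
eef_pos: [541.7, -106.0, 243.2]
tool_rot: [3.134, 1.049, -0.348]
wrist_force: [0.2, 0.3, 0.4]
width: 47.0
```

carry_out(
  plan=[
    [-10, 0, 0, 0, 0, 0, 0.1],
    [-12, 0, 0, 0, 0, 0, 0.1],
    [-12, 0, 0, 0, 0, 0, 0.1],
  ],
)

```text
t: 12.22
eef_pos: [537.1, -104.2, 253.7]
tool_rot: [3.135, 1.047, -0.348]
wrist_force: [-0.1, -0.8, -1.0]
width: 47.1
```

```bash
python3 - <<'E'
from tgt import *
import pickle
o=get_obs();print(o['wrist_force'],o['width'],o['eef_pos']);T=tcp(o);w=snapshot("wrist");pickle.dump((T,w),open("w8.pkl","wb"))
cv2.imwrite("pics/w8.png",w["frame"])
s=snapshot("scene");cv2.imwrite("pics/s8.png",cv2.resize(s["frame"][130:340,180:400],None,fx=2.8,fy=2.8,interpolation=cv2.INTER_CUBIC))
P=cloud(w,T)-M;q=np.stack([P@X,P@Y,P@N],-1)
hsv=cv2.cvtColor(w["frame"],cv2.COLOR_BGR2HSV)
m=((hsv[...,0]>100)&(hsv[...,0]<130)&(hsv[...,1]>110))&(np.linalg.norm(P,axis=-1)<90)
b=q[m];top=b[(b[:,2]>47)&(b[:,2]<66)];print(len(b),"fintop z",np.median(top[:,2]),cv2.minAreaRect(top[:,:2].astype(np.float32)))
fl=b[(b[:,2]>12)&(b[:,2]<28)];print("flange z",np.median(fl[:,2]),cv2.minEnclosingCircle(fl[:,:2].astype(np.float32)))
E
```

```text
[-0.137 -0.754 -0.973] 47.09573872677877 [ 537.14 -104.21  253.74]
5572 fintop z 55.99153976196529 ((-0.9542865753173828, 0.41387224197387695), (45.77621841430664, 13.80512809753418), 0.8213488459587097)
flange z 20.14509214170438 ((-1.2294493913650513, 0.23936256766319275), 29.956378936767578)
```

View pics/w8.png

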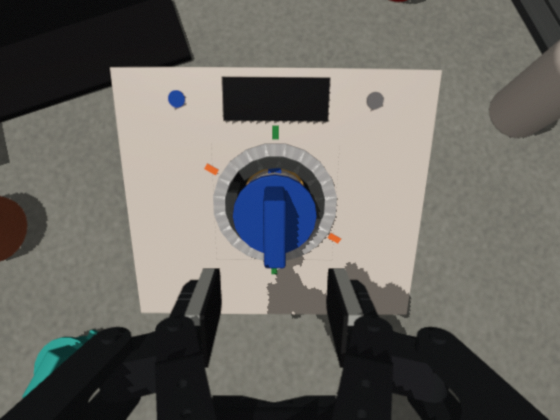

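View pics/s8.png

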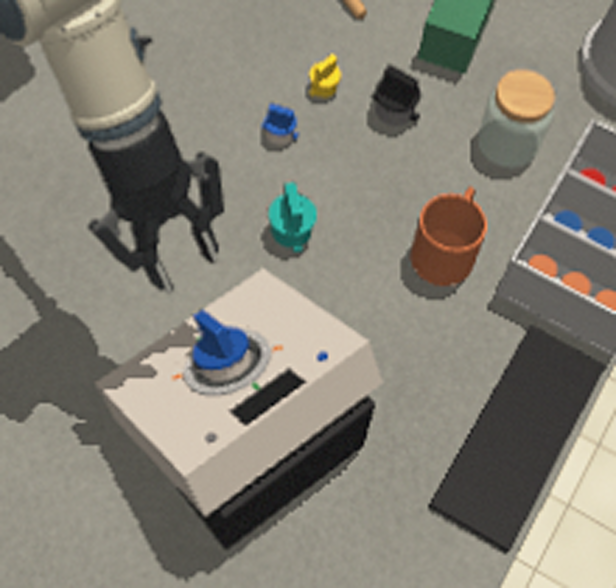

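The cartridge is locked: the fin top is 56 mm above the mouth, so the underside is 26 mm below it and the centre 15 mm out. The fin is within 1° of the green marks, and the gripper is clear.

```bash
python3 -c "
from workcell import *;print(job_done())"
```

```text
the job is handed in; nothing more can be done
None
```

The fresh cartridge is in the port and locked, and I handed the job in at about 12 s of the 54 s allowed. `job_done()` gives no verdict, so this rests on my own checks.

**What I did:** I gripped the larger blue-capped cartridge by its fin and lined its lugs up with the orange notches. I pressed it in to about 30 mm below the mouth, against roughly 4 N of spring force. Then I turned it 60° clockwise, eased it up against the lip, let go and backed off.

**Last checks, from the wrist camera after release:**

| Check | Measured | Limit or expected |
|---|---|---|
| Cartridge axis off the port axis | about 1 mm | 8 mm |
| Underside below the mouth | about 26 mm | about 26 mm when locked |
| Centre out from the mouth | about 15 mm | 18 mm |
| Fin to the green marks | about 0.8° | 20° |
| Gripper opening, contact force | 47 mm open, no force beyond noise | touching nothing |

- **Spring plate:** I could not read it directly. The depth it was held at matches the locked position.
- **Other objects:** in the last scene picture, the spent cartridge and the other things in view looked unmoved. I did not measure them. The glass, soap bottle and spoon were outside or only partly inside that picture.
- **Disagreement:** the first estimate of the port from the top camera was about 4 mm off in y from the wrist camera's. I used the wrist camera's figure, which matched the given mark spacing and the 30° slant.

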